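# Steady a rocking bench scale with a wedge

### The arm

A 6-joint arm with a two-finger parallel gripper is mounted at the origin on the work surface. World frame = base frame: x ahead of the robot, y to its left, z up, the work surface at z = 0. Lengths are in mm, angles in rad, forces in N, time in s.
With the tool pointing down it reaches from about 350 to 975 mm from the base axis. Payload 7.1 kg.
Tool frame: the origin (TCP) lies between the finger pads; the fingertips stand 19 mm ahead of it and the grasp point (between the pads) is the TCP; z points along the fingers, y is the line along which they close (so a half turn about z gives the same grasp; the last joint's range is limited). The gripper opens to 88 mm and grips with 3 to 60 N. Pads are 20 mm wide; open, the fingers measure 115 mm over their backs; the gripper's body (75 mm by 178 mm) begins 61 mm behind the grasp point.
Start: joints at [-1.222, 0.423, 1.63, -0, 1.089, -0.019], TCP at [224.744, -583.177, 241.675] pointing down, gripper open.
Joint ranges: [-3, 3], [-0.9, 2.11], [0.09, 2.58], [-1.31, 4.45], [0.11, 2.69], [-2.54, 2.54]. Speed limits (rad/s): [2.39, 2.39, 3.01, 3.14, 3.14, 3.14].

### API

Orientations are given as a rotation vector (axis times angle).
In Python, from workcell import ctrl gives the robot as it stands.
- The arm moves only by the tool arm_command, never from a script. Its argument "series" is a list of rows, each an object with "linear": the shift along the tool's x, y, z in m, a list of three; "turn": the turn about the tool's z in rad. A call has 1 to 10 rows; each row shifts and turns the commanded pose from where the row before left it, along the tool's axes as they then stand; what a row does not reach is not made up. A row lasts 1/10 s, in which the tool goes at most 50 mm and 8.59 degrees, less where a joint would pass 70% of its speed; a pose out of reach is approached as far as the arm can. A call with a gripper value outside its range is refused whole. "jaw" is the opening, from -1 (shut) to 1 (fully open), set as the call begins (left out, the last holds). The fingers move at their own pace and stop on an object; the grip force is fixed at half the most. Time passes only in rows, so rows that do not move let the fingers close. It gives the time, the measured TCP pose, the force, the opening and the grip force at its end, in the units of the state.
- ctrl.get_obs(): the state, without advancing time (a new reading comes with each control period).
- ctrl.get_image(name): name is "side" or "top"; returns a dict with "frame" (480x640x3 uint8, blue, green, red), "fx", "fy", "cx", "cy" (pixels), "k1" (the pictures are not rectified: a ray, as slopes to the right and down, at radius r is drawn at 1 + k1 r^2 times it, then the intrinsics apply), "rvec" (rotation vector, rad) and "tvec" (3), from world to camera coordinates, as OpenCV has them. Camera axes: x right, y down, z forward; pixel columns grow to the right and rows downward; lengths in mm; the calibration is good to about 2 mm. A picture is of the moment at which its call begins. There is no depth.
- ctrl.close_job(): hands the job in; it is judged then, once.
The state is a dict: "t": time; "qpos": joint angles; "qvel": joint speeds; "joint_torque": joint torques, N m; "ee_pos": TCP position; "orientation": TCP orientation; "ft_force": force on the tool from outside, world axes, zero at the start; "moment": the same for the moment, N m; "width": finger opening in mm; "grasp_force": force on a finger pad.
Only numpy, scipy, OpenCV 4.12 (cv2) and the standard library are available. Lean on these libraries where they do the work, as an engineer would, in place of code of your own. Each camera call takes 0.05 s, during which the arm holds its last target. There are 200 camera calls.

### The job

The bench scale on the compost table rocks and leans on its short foot, the one under the orange disc. Without picking anything up, push the yellow wedge thin edge first under that foot until the scale stands level and no longer rocks, then press gently on the blue pad over the opposite foot to check that it is steady, and leave the wedge in place. Do not shove the scale along the table and do not disturb the other things.

Things in the scene. Friction and masses are not known exactly. Their poses are not given: they have to be found in the camera images.
- scale: Grey round bench scale, 160 mm across, 1 kg, with a square 150 mm steel pan (top 54 mm up) and four feet on a cross of dark arms, each 130 mm from the middle, merely standing on the table. Origin: under the middle, in the plane of the three sound feet. Its -x points to the short foot, +x to the opposite foot, z up. At the start it leans about 3.5 degrees towards the short foot.
- short_foot (a point): Lowest point of the short foot, a black rubber ball of 24 mm under the arm that ends in an orange disc (32 mm across, top 48 mm up; arm's underside 28 mm up), beside the black display housing. 8 mm shorter than the others: the scale is level when this point is 8 mm above the table. It carries only 2 to 3 N until then.
- far_foot (a point): Lowest point of the foot opposite the short one; about 8 mm above the table while the scale leans, on the table when it stands level.
- pad: Round blue pad, 38 mm across and 12 mm thick, fixed on the end of the arm above the foot opposite the short one (130 mm from the scale's middle). Origin: centre of its underside.
- pad_top (a point): Centre of the blue pad's top, the place to press: 50 mm above the table once the scale is level (rigid, no travel).
- wedge: Yellow solid plastic wedge, loose on the table, 120 mm long, 50 mm wide, 55 g: 1 mm thick at the thin edge, 18 mm at the upright flat back. Origin: centre of its underside. Its +x points to the thin edge (60 mm off); the back is 60 mm the other way. It lies with the thin edge roughly towards the short foot, 20 to 65 mm short of it. Pushing it in takes under 10 N and it stays where it is left.
- wedge_line (a point): Middle of the black line across the wedge's slope, 51 mm from the thin edge, where it is 8 mm thick: with the short foot standing on this line the scale is level (10 mm of wedge travel change the foot's height by 1.4 mm).
- pot: Terracotta pot, 72 mm across, 66 mm tall, beside the wedge's path; not to be disturbed. Origin under its centre.
- block: Brown wooden offcut 90 x 36 x 22 mm, on the other side of the wedge's path; not to be disturbed. Origin under its centre.
- jar: Amber jar with a brass cap, 60 mm across, 105 mm tall; not to be disturbed. Origin under its centre.
- tin: Steel tin, 66 mm across, 90 mm tall; not to be disturbed. Origin under its centre.
- mug: White cup, 72 mm across, 85 mm tall; not to be disturbed. Origin under its centre.
- driver: Orange-handled screwdriver lying on the table; not to be disturbed.
- trowel: Red-handled garden trowel, 275 mm long, lying on the table; not to be disturbed.
Things that resemble listed ones, but are neither listed nor needed, are in the scene too. Of the things like the wedge, leave any that is pink, purple or white; of the rest the larger one is meant.

How it is judged:
By the outcome, as a careful person would: the job done as asked, in the order asked, and still so for the second after the job is handed in, with the robot touching nothing.
It also fails if it takes over 54 s, if anything falls off the work surface, if the arm or the gripper's body presses on something with over 40 N, if the wrist force passes 120 N, or if a joint passes its speed limit or range.

## Working session

There is one attempt and no reset: what is moved stays moved. The work goes in short steps, Python scripts to look and compute and a tool call to move; the robot and the scene stay as the last step left them, time stands still between calls to the robot, and variables do not carry over. Pictures are saved under pics/ and viewed, at most 10 in all, crops included, and the job is handed in when it is done.

Besides the shell and the picture viewer there is one more tool, called after "Request:" as name(argument=value, ...), one argument or row to a line, values as JSON. arm_command: Moves the arm, as the interface text tells. Its arguments: {"type":"object","properties":{"series":{"type":"array"},"jaw":{"type":"number"}},"required":["series"]}

```bash
mkdir -p pics && cat > h.py <<'E'
import numpy as np, cv2
from workcell import ctrl
def grab(n,save=None):
    d=ctrl.get_image(n)
    if save: cv2.imwrite('pics/'+save,d['frame'])
    return d
def ray(d,u,v):
    x,y=(u-d['cx'])/d['fx'],(v-d['cy'])/d['fy']
    a,b=x,y
    for _ in range(20):
        k=1+d['k1']*(a*a+b*b); a,b=x/k,y/k
    R=cv2.Rodrigues(np.array(d['rvec'],float))[0]; t=np.array(d['tvec'],float).ravel()
    return -R.T@t, R.T@np.array([a,b,1.])
def plane(d,u,v,z):
    o,r=ray(d,u,v); return o+r*(z-o[2])/r[2]
def proj(d,p):
    R=cv2.Rodrigues(np.array(d['rvec'],float))[0]; c=R@np.array(p,float)+np.array(d['tvec'],float).ravel()
    a,b=c[0]/c[2],c[1]/c[2];k=1+d['k1']*(a*a+b*b)
    return d['fx']*a*k+d['cx'],d['fy']*b*k+d['cy']
E
python3 - <<'E'
from h import *
for n in('top','side'):
    d=grab(n,n+'0.png'); print(n,ray(d,320,240),d['fx'],d['k1'])
o=ctrl.get_obs();print(o['t'],o['ee_pos'],o['orientation'],o['ft_force'],o['width'])
print(cv2.Rodrigues(np.array(o['orientation'],float))[0].round(3))
E
```

```text
top (array([ 429.65263222,   -1.57072102, 1257.53182484]), array([ 0.07982639,  0.00142154, -0.99690213])) 446.7864986274175 -0.025031146249502177
side (array([206.5699744 , 930.20030314, 627.69883925]), array([ 0.31114801, -0.8024011 , -0.50954495])) 469.8152581972226 -0.005563107097664043
0.1 [ 224.59196003 -582.7508916   240.99152142] [-3.08730039e+00 -5.74231620e-01  3.19010038e-04] [-0.28274648  0.2605421   0.03922412] 87.7283709882171
[[ 0.933  0.36  -0.   ]
 [ 0.36  -0.933  0.001]
 [ 0.    -0.001 -1.   ]]
```

View pics/top0.png

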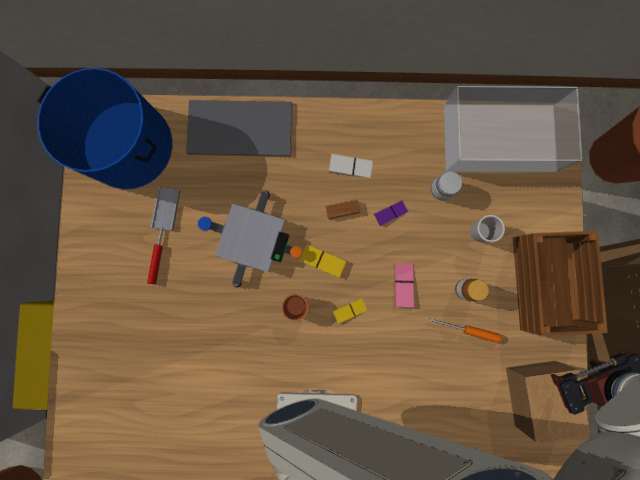

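View pics/side0.png

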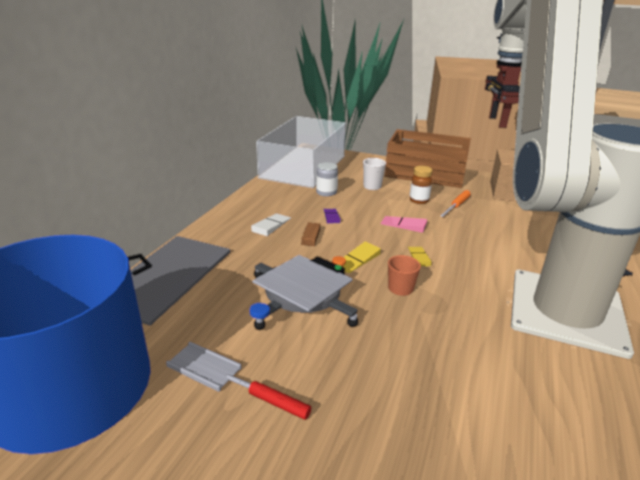

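Two yellow wedges fit: A at top (325,262), the larger, pointing at the orange disc (296,252), and B at (350,311), smaller. White (351,166), purple (391,213) and pink (404,285) are excluded. A fits. I'll confirm it with a crop and measure.

```bash
python3 - <<'E'
from h import *
d=grab('top');f=d['frame'];cv2.imwrite('pics/crop1.png',cv2.resize(f[180:340,180:380],None,fx=3.75,fy=3.75,interpolation=cv2.INTER_CUBIC))
h=cv2.cvtColor(f,cv2.COLOR_BGR2HSV)
def blobs(name,lo,hi,z,amin=40):
    m=cv2.inRange(h,lo,hi); m[:, :180]=0 if name!='blue' else m[:, :180]
    m[350:]=0
    m=cv2.morphologyEx(m,cv2.MORPH_CLOSE,np.ones((5,5)))
    for c in cv2.findContours(m,0,2)[0]:
        if cv2.contourArea(c)<amin: continue
        P=np.array([plane(d,*p[0],z)[:2] for p in c],np.float32)
        M=cv2.moments(c);cc=(M['m10']/M['m00'],M['m01']/M['m00'])
        r=cv2.minAreaRect(P); print(name,np.round(cc,1),cv2.contourArea(c),'ctr',plane(d,*cc,z)[:2].round(1),'rect',np.round(r[0],1),np.round(r[1],1),round(r[2],1),cv2.boxPoints(r).round(0).tolist())
blobs('yellow',(22,120,80),(35,255,255),9)
blobs('orange',(5,180,150),(17,255,255),44)
blobs('blue',(105,150,60),(125,255,255),52)
blobs('terra',(0,110,60),(10,220,220),66)
blobs('brown',(5,100,30),(15,255,150),22,150)
E
```

```text
yellow [349.4 310.5] 402.5 ctr [335.8 -85.1] rect [335.7 -85.5] [38.  89.2] 25.0 [[300.0, -53.0], [337.0, -134.0], [372.0, -118.0], [334.0, -37.0]]
yellow [322.7 260.4] 715.0 ctr [472.6  -8.6] rect [472.9  -8.3] [119.9  50.2] 68.1 [[427.0, -55.0], [474.0, -73.0], [519.0, 38.0], [472.0, 57.0]]
orange [483.  334.1] 193.0 ctr [ 283.2 -441.8] rect [ 283.5 -441.4] [95.2 17.6] 74.5 [[262.0, -485.0], [279.0, -490.0], [305.0, -398.0], [288.0, -393.0]]
orange [295.4 251.4] 77.0 ctr [494.4  66.5] rect [494.1  66.1] [27.  26.9] 46.4 [[475.0, 66.0], [494.0, 47.0], [513.0, 67.0], [494.0, 85.0]]
blue [204.4 223.3] 117.0 ctr [565. 316.] rect [565.7 316.2] [34.2 34.4] 20.8 [[544.0, 326.0], [556.0, 294.0], [588.0, 306.0], [576.0, 338.0]]
blue [ 93.1 124.9] 9416.5 ctr [836.4 643.4] rect [822.4 648. ] [364.3 300.9] 10.3 [[616.0, 764.0], [670.0, 467.0], [1029.0, 532.0], [975.0, 829.0]]
terra [294.6 307.2] 516.5 ctr [345.7  63.4] rect [345.5  63. ] [67.1 68.8] 46.2 [[297.0, 63.0], [347.0, 15.0], [394.0, 63.0], [344.0, 111.0]]
terra [636.2 130.3] 212.0 ctr [ 847.7 -867.3] rect [ 849.6 -865.5] [ 19.8 131.3] 86.9 [[784.0, -872.0], [915.0, -879.0], [916.0, -859.0], [785.0, -852.0]]
brown [618.3 151.4] 2599.0 ctr [ 799.7 -844.2] rect [ 823.6 -834.5] [142.  231.7] 87.0 [[704.0, -899.0], [936.0, -911.0], [943.0, -770.0], [712.0, -758.0]]
brown [388.1 246.7] 86428.0 ctr [ 513.9 -188.6] rect [ 589.6 -244.2] [ 709.9 1294.2] 1.2 [[222.0, 396.0], [248.0, -898.0], [958.0, -884.0], [931.0, 410.0]]
brown [231.   98.4] 215.0 ctr [930.9 264.4] rect [933.5 263.7] [ 35.2 297.1] 5.0 [[903.0, 410.0], [929.0, 114.0], [964.0, 117.0], [938.0, 413.0]]
brown [408.2  77.4] 3787.0 ctr [1003.3 -243.8] rect [1004.2 -249.8] [1332.6   29. ] 90.0 [[990.0, -916.0], [1018.0, -916.0], [1019.0, 416.0], [990.0, 416.0]]
```

View pics/crop1.png

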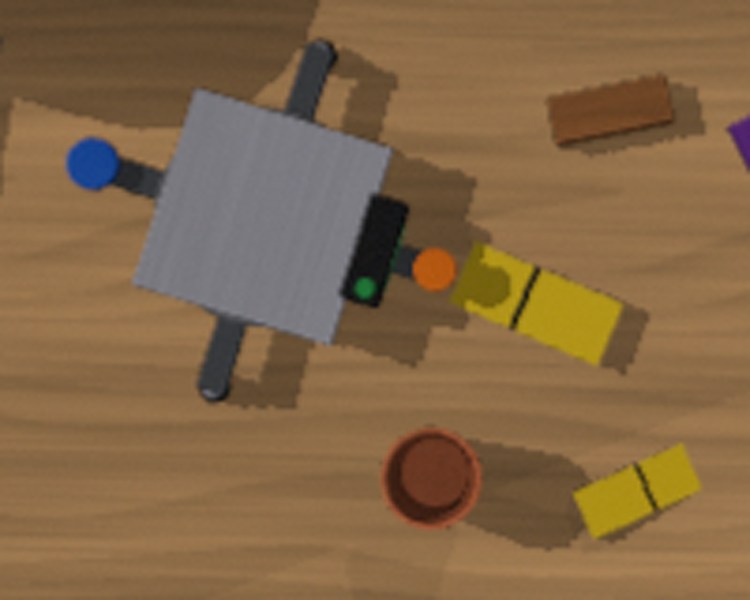

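The crop confirms A: the larger yellow wedge (119.9 x 50.2 mm measured), with its black line at about (319,259) and its thin edge at the disc (295,251). The foot is at about (495,69) and the scale axis is about 74°. The wedge heads 68° and needs about 72 mm of travel plus a 6° turn. I'll push with half-shut fingers, which gives two contacts on the back.

Request:
arm_command(
  series=[
    {"linear": [0, 0, 0], "turn": -0.136},
    {"linear": [0, 0, 0], "turn": -0.136},
    {"linear": [0, 0, 0], "turn": -0.136},
    {"linear": [0, 0, 0], "turn": -0.136},
    {"linear": [0, 0, 0], "turn": -0.136},
    {"linear": [0, 0, 0], "turn": -0.136},
    {"linear": [0.045, 0.001, 0], "turn": 0},
    {"linear": [0.045, 0.001, 0], "turn": 0},
    {"linear": [0.045, 0.001, 0], "turn": 0},
    {"linear": [0.045, 0.001, 0], "turn": 0},
  ],
  jaw=-0.455,
)

```text
t: 1.15
ee_pos: [296.6, -416.3, 241.4]
orientation: [-2.607, -1.752, -0.0]
ft_force: [-0.0, -0.2, 0.4]
width: 23.8
grasp_force: 0.0
```

Request:
arm_command(
  series=[
    {"linear": [0.045, 0.001, 0], "turn": 0},
    {"linear": [0.045, 0.001, 0], "turn": 0},
    {"linear": [0.045, 0.001, 0], "turn": 0},
    {"linear": [0.045, 0.001, 0], "turn": 0},
    {"linear": [0.045, 0.001, 0.02], "turn": 0},
    {"linear": [0.045, 0.001, 0.03], "turn": 0},
    {"linear": [0.045, 0.001, 0.03], "turn": 0},
    {"linear": [0.02, 0.001, 0.02], "turn": 0},
    {"linear": [0, 0, 0], "turn": 0},
    {"linear": [0, 0, 0], "turn": 0},
  ],
)

```text
t: 2.15
ee_pos: [427.3, -116.9, 146.1]
orientation: [-2.605, -1.754, 0.001]
ft_force: [-0.9, 0.5, 0.1]
width: 24.1
grasp_force: 0.0
```

```bash
cat > st.py <<'E'
from h import *
def st(tx,ty,ang=None):
    o=ctrl.get_obs();R=cv2.Rodrigues(np.array(o['orientation'],float))[0];p=np.array(o['ee_pos'])
    a=np.degrees(np.arctan2(R[1,0],R[0,0]))
    print('t',round(o['t'],2),'p',p.round(1),'yaw',a.round(2),'F',np.round(o['ft_force'],1),'w',round(o['width'],1),'q',np.round(o['qpos'],2))
    print('tool delta',(R.T@np.array([tx-p[0],ty-p[1],0])).round(1), 'turn',None if ang is None else np.radians(a-ang).round(3))
E
python3 -c "
from st import *
st(435.3,-101,67.9)"
```

```text
t 2.15 p [ 427.3 -116.9  146.1] yaw 67.91 F [-0.9  0.5  0.1] w 24.1 q [-0.29  0.32  2.09 -0.    0.74  0.09]
tool delta [17.8  1.4 -0. ] turn 0.0
```

Request:
arm_command(
  series=[
    {"linear": [0, 0.001, 0.035], "turn": 0},
    {"linear": [0, 0, 0.035], "turn": 0},
    {"linear": [0, 0, 0.03], "turn": 0},
    {"linear": [0, 0, 0.012], "turn": 0},
    {"linear": [0, 0, 0.01], "turn": 0},
    {"linear": [0.012, 0, 0], "turn": 0},
    {"linear": [0.012, 0, 0], "turn": 0},
    {"linear": [0.01, 0, 0], "turn": 0},
    {"linear": [0, 0, 0], "turn": 0},
    {"linear": [0, 0, 0], "turn": 0},
  ],
)

```text
t: 3.15
ee_pos: [441.8, -85.4, 24.8]
orientation: [2.605, 1.754, 0.001]
ft_force: [-0.4, 0.6, 0.1]
width: 23.9
grasp_force: 0.0
```

```bash
python3 - <<'E'
from st import *
st(446.6,-73.2,67.9)
d=grab('top');s=grab('side')
a=cv2.resize(d['frame'][180:340,230:390],(600,600),interpolation=cv2.INTER_CUBIC)
cv2.imwrite('pics/b1.png',a)
E
```

```text
t 3.15 p [441.8 -85.4  24.8] yaw 67.92 F [-0.4  0.6  0.1] w 23.9 q [-0.22  0.57  2.11 -0.    0.45  0.17]
tool delta [13.1 -0.2  0. ] turn 0.0
```

View pics/b1.png

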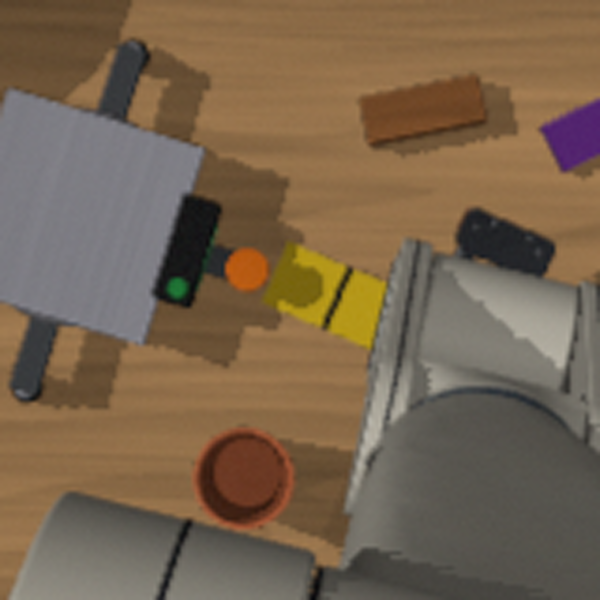

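The picture shows the fingers about 13 mm behind the wedge's back. The wedge is undisturbed, with its line at crop (338,297), and the disc is at (246,269). Next I make contact, then push and turn 6°.

Request:
arm_command(
  series=[
    {"linear": [0.005, 0, 0], "turn": 0},
    {"linear": [0.004, 0, 0], "turn": 0},
    {"linear": [0.002, 0, 0], "turn": 0},
    {"linear": [0.002, 0, 0], "turn": 0},
    {"linear": [0.003, 0.001, 0], "turn": -0.018},
    {"linear": [0.003, 0.001, 0], "turn": -0.018},
    {"linear": [0.003, 0.001, 0], "turn": -0.018},
    {"linear": [0.003, 0.001, 0], "turn": -0.018},
    {"linear": [0.003, 0.001, 0], "turn": -0.018},
    {"linear": [0.003, 0.001, 0], "turn": -0.018},
  ],
)

```text
t: 4.25
ee_pos: [458.0, -59.0, 24.2]
orientation: [2.507, 1.893, -0.0]
ft_force: [-0.8, -3.9, 0.4]
width: 23.7
grasp_force: 1.8
```

Request:
arm_command(
  series=[
    {"linear": [0, 0, 0], "turn": 0},
    {"linear": [0, 0, 0], "turn": 0},
  ],
)

```text
t: 4.45
ee_pos: [457.9, -58.8, 24.2]
orientation: [-2.509, -1.891, -0.0]
ft_force: [-0.6, -0.8, -0.4]
width: 24.4
grasp_force: 0.0
```

```bash
cat >> st.py <<'E'
def wl(save=None):
    d=grab('top');f=d['frame'];h=cv2.cvtColor(f,cv2.COLOR_BGR2HSV)
    # visible yellow, white-box wedge region
    m=cv2.inRange(h,(22,120,60),(35,255,255));m[:,:270]=0;m[:235]=0;m[288:]=0;m[:,345:]=0
    m=cv2.morphologyEx(m,cv2.MORPH_CLOSE,np.ones((5,5)))
    c=max(cv2.findContours(m,0,2)[0],key=cv2.contourArea)
    hull=cv2.fillPoly(np.zeros_like(m),[c],255)
    blk=((h[...,2]<60)&(hull>0)).astype(np.uint8)
    n,l,s,ce=cv2.connectedComponentsWithStats(blk)
    P=np.array([plane(d,*p[0],5)[:2] for p in c],np.float32);r=cv2.minAreaRect(P)
    print('yellow box',np.round(r[0],1),np.round(r[1],1),round(r[2],1),cv2.boxPoints(r).round(0).tolist())
    for i in range(1,n):
        if s[i,4]>5:
            ys,xs=np.where(l==i);Q=np.array([plane(d,x,y,8)[:2] for x,y in zip(xs,ys)]);w,V=np.linalg.eigh(np.cov(Q.T))
            print('line',ce[i].round(1),Q.mean(0).round(1),s[i,4],'dir',V[:,1].round(3),'len',np.ptp(Q@V[:,1]).round(1))
    for nme,lo,hi,z in(('orange',(5,180,100),(17,255,255),40),('blue',(105,150,60),(125,255,255),58)):
        q=cv2.inRange(h,lo,hi);q[:200]=0;q[280:]=0;q[:,:180]=0;q[:,320:]=0
        M=cv2.moments(q,True);u,v=M['m10']/M['m00'],M['m01']/M['m00'];print(nme,round(u,2),round(v,2),plane(d,u,v,z)[:2].round(1))
    if save: cv2.imwrite('pics/'+save,cv2.resize(f[180:340,230:390],(600,600),interpolation=cv2.INTER_CUBIC))
E
python3 -c "
from st import *
st(458.6,-58.3,74);wl('b2.png')"
```

```text
t 4.45 p [457.9 -58.8  24.2] yaw 74.02 F [-0.6 -0.8 -0.4] w 24.4 q [-0.15  0.58  2.09  0.    0.47  0.13]
tool delta [0.6 0.5 0. ] turn 0.0
yellow box [485.2  35.5] [65.6 50.4] 75.3 [[452.0, 10.0], [501.0, -3.0], [518.0, 61.0], [469.0, 74.0]]
line [313.4 255.6] [485.4  17.9] 14 dir [-0.957  0.289] len 31.8
orange 295.18 251.47 [494.3  67.2]
blue 204.4 223.35 [564.3 314.5]
```

View pics/b2.png

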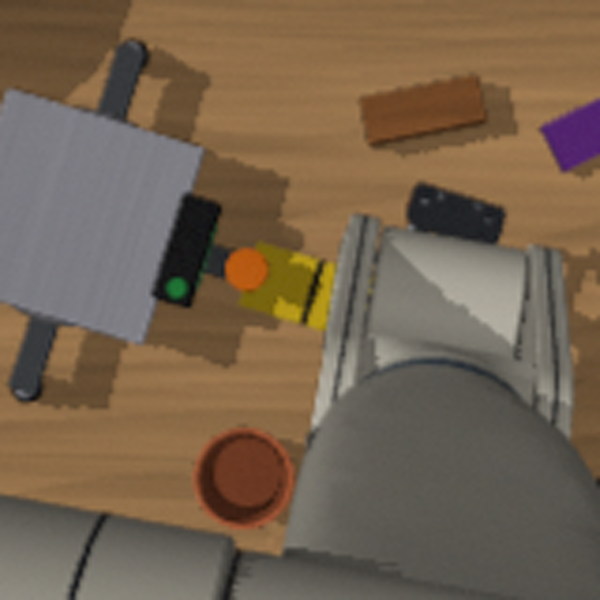

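The wedge now heads about 75° and is centred on the disc (crop (246,269)), with the thin edge at the foot. The scale hasn't moved. Now the slow push under the foot.

Request:
arm_command(
  series=[
    {"linear": [0.003, 0, 0], "turn": 0},
    {"linear": [0.003, 0, 0], "turn": 0},
    {"linear": [0.003, 0, 0], "turn": 0},
    {"linear": [0.003, 0, 0], "turn": 0},
    {"linear": [0.003, 0, 0], "turn": 0},
    {"linear": [0.003, 0, 0], "turn": 0},
    {"linear": [0.003, 0, 0], "turn": 0},
    {"linear": [0.003, 0, 0], "turn": 0},
    {"linear": [0.003, 0, 0], "turn": 0},
    {"linear": [0.003, 0, 0], "turn": 0},
  ],
)

```text
t: 5.5
ee_pos: [466.1, -29.9, 24.2]
orientation: [-2.509, -1.891, 0.0]
ft_force: [-1.0, -3.1, -0.2]
width: 23.8
grasp_force: 1.6
```

Request:
arm_command(
  series=[
    {"linear": [0.003, 0, 0], "turn": 0},
    {"linear": [0.003, 0, 0], "turn": 0},
    {"linear": [0.003, 0, 0], "turn": 0},
    {"linear": [0.003, 0, 0], "turn": 0},
    {"linear": [0.002, 0, 0], "turn": 0},
  ],
)

```text
t: 6.0
ee_pos: [470.1, -16.4, 24.2]
orientation: [2.509, 1.891, 0.0]
ft_force: [-1.5, -3.3, -0.6]
width: 24.1
grasp_force: 1.5
```

```bash
python3 -c "
from st import *
st(473.6,-6.5,74);wl('b3.png')
s=grab('side');cv2.imwrite('pics/s3.png',cv2.resize(s['frame'][230:340,230:430],None,fx=4,fy=4,interpolation=cv2.INTER_CUBIC))"
```

```text
t 6.0 p [470.1 -16.4  24.2] yaw 74.02 F [-1.5 -3.3 -0.6] w 24.1 q [-0.06  0.59  2.07  0.    0.48  0.22]
tool delta [10.5  0.7  0. ] turn 0.0
yellow box [482.3  87.2] [40.2 15.2] 76.0 [[470.0, 70.0], [485.0, 66.0], [495.0, 105.0], [480.0, 109.0]]
orange 293.13 250.73 [496.2  72.8]
blue 204.27 223.34 [564.3 314.8]
```

View pics/b3.png

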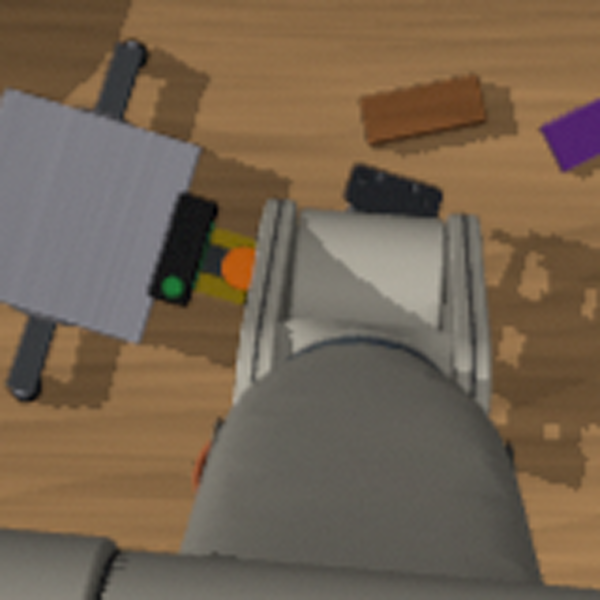

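View pics/s3.png

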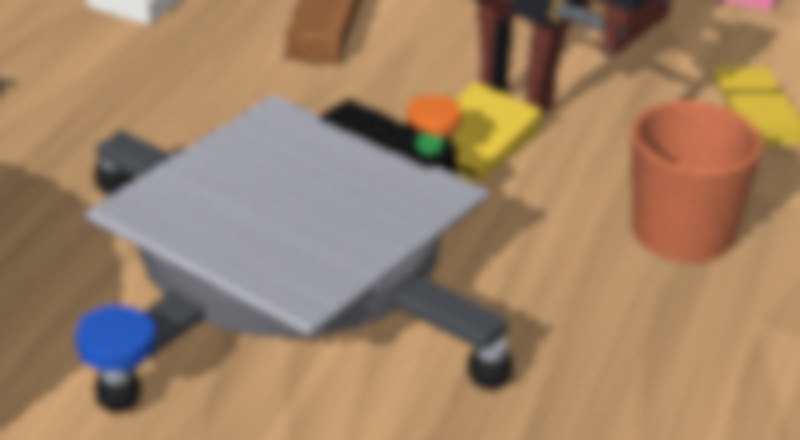

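The wedge is well under the foot and centred on the arm, push force is a steady 3.5 N, and all other objects are untouched. About 10 mm remain, so I go on gently while watching the force.

Request:
arm_command(
  series=[
    {"linear": [0.002, 0, 0], "turn": 0},
    {"linear": [0.002, 0, 0], "turn": 0},
    {"linear": [0.001, 0, 0], "turn": 0},
    {"linear": [0.001, 0, 0], "turn": 0},
  ],
)

```text
t: 6.5
ee_pos: [471.6, -11.0, 24.3]
orientation: [2.509, 1.891, -0.0]
ft_force: [-1.4, -5.7, 1.7]
width: 23.6
grasp_force: 3.1
```

Request:
arm_command(
  series=[
    {"linear": [0.001, 0, 0], "turn": 0},
    {"linear": [0.001, 0, 0], "turn": 0},
  ],
)

```text
t: 6.7
ee_pos: [472.0, -9.3, 24.3]
orientation: [2.509, 1.891, -0.001]
ft_force: [-3.1, -8.0, 2.5]
width: 23.8
grasp_force: 3.9
```

```bash
python3 -c "
from st import *
st(473.6,-6.5,74);wl()
"
```

```text
t 6.7 p [472.   -9.3  24.3] yaw 74.02 F [-3.1 -8.   2.5] w 23.8 q [-0.04  0.59  2.06 -0.    0.49  0.24]
tool delta [ 3.2  0.8 -0. ] turn 0.0
yellow box [483.6  92.8] [28.6 15.4] 75.4 [[473.0, 81.0], [487.0, 77.0], [495.0, 105.0], [480.0, 109.0]]
orange 291.05 250.57 [496.5  78.5]
blue 204.04 223.3 [564.4 315.5]
```

Force has risen to 8.5 N, so the far foot is probably landing. I'll back off for a clear look.

Request:
arm_command(
  series=[
    {"linear": [-0.005, 0, 0], "turn": 0},
    {"linear": [-0.015, 0, 0], "turn": 0},
    {"linear": [-0.03, 0, 0], "turn": 0},
    {"linear": [-0.04, 0, 0], "turn": 0},
    {"linear": [-0.045, 0, 0], "turn": 0},
    {"linear": [-0.03, 0, 0], "turn": 0},
    {"linear": [0, 0, 0], "turn": 0},
  ],
)

```text
t: 7.45
ee_pos: [426.4, -170.3, 24.3]
orientation: [2.512, 1.885, 0.001]
ft_force: [0.0, 0.2, 0.1]
width: 23.9
grasp_force: 0.0
```

```bash
python3 - <<'E'
from st import *
st(472,-9.3,74);wl()
d=grab('top','top4.png');s=grab('side','side4.png')
def cen(f,lo,hi,box):
    h=cv2.cvtColor(f,cv2.COLOR_BGR2HSV);m=cv2.inRange(h,lo,hi);k=np.zeros_like(m);k[box[0]:box[1],box[2]:box[3]]=1;M=cv2.moments(m*k,True)
    return M['m10']/M['m00'],M['m01']/M['m00']
def tri(a,b):
    (o,r),(p,q)=ray(d,*a),ray(s,*b);r/=np.linalg.norm(r);q/=np.linalg.norm(q)
    t=np.linalg.lstsq(np.c_[r,-q],p-o,rcond=None)[0];A,B=o+t[0]*r,p+t[1]*q;return ((A+B)/2).round(1),np.linalg.norm(A-B).round(1)
for tag in '04':
    T,S=(cv2.imread(f'pics/{n}{tag}.png') for n in('top','side'))
    for nm,lo,hi,bt,bs in(('blue',(105,150,60),(125,255,255),(200,250,190,225),(295,325,240,280)),('orange',(5,180,100),(17,255,255),(235,270,270,320),(240,275,325,360))):
        a,b=cen(T,lo,hi,bt),cen(S,lo,hi,bs);print(tag,nm,np.round(a,2),np.round(b,2),*tri(a,b))
cv2.imwrite('pics/c4.png',np.hstack([cv2.resize(T[200:300,190:340],(600,400),interpolation=2)]))
E
```

```text
t 7.45 p [ 426.4 -170.3   24.3] yaw 73.76 F [0.  0.2 0.1] w 23.9 q [-0.41  0.58  2.09  0.    0.47 -0.12]
tool delta [167.4  -1.2  -0. ] turn -0.004
yellow box [489.7  51.9] [103.9  51.3] 74.5 [[451.0, 9.0], [501.0, -5.0], [528.0, 95.0], [479.0, 109.0]]
orange 294.13 251.1 [495.2  70.1]
blue 203.95 223.29 [564.4 315.7]
0 blue [204.44 223.32] [259.52 310.38] [564.7 315.7  52.4] 0.5
0 orange [295.47 251.46] [339.01 260.61] [493.9  66.5  35.7] 1.4
4 blue [203.95 223.29] [258.43 314.36] [565.6 319.   44.9] 0.6
4 orange [294.15 251.15] [338.59 258.31] [494.2  69.6  43.8] 1.5
```

View pics/c4.png

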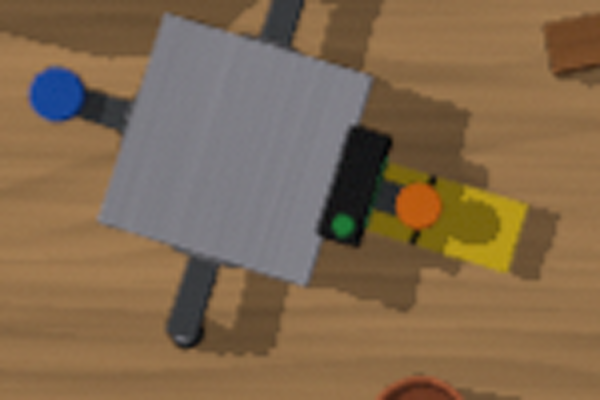

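The scale is nearly level: the pad dropped 7.5 mm and the disc rose 8 mm, with no shove. The line (crop (423,209)) is about 2 mm short of the foot (disc (418,205)). I'll nudge it 1.5–2 mm more.

Request:
arm_command(
  series=[
    {"linear": [0.04, 0, 0], "turn": 0},
    {"linear": [0.04, -0.001, 0], "turn": 0},
    {"linear": [0.04, 0, 0], "turn": 0},
    {"linear": [0.03, 0, 0], "turn": 0},
    {"linear": [0.01, 0, 0], "turn": 0},
    {"linear": [0.003, 0, 0], "turn": 0},
    {"linear": [0, 0, 0], "turn": 0},
  ],
)

```text
t: 8.3
ee_pos: [470.4, -10.3, 24.2]
orientation: [-2.507, -1.893, 0.0]
ft_force: [-0.7, 0.3, -0.5]
width: 23.9
grasp_force: 0.0
```

```bash
python3 -c "
from st import *
st(472.4,-7.8,74)"
```

```text
t 8.3 p [470.4 -10.3  24.2] yaw 74.09 F [-0.7  0.3 -0.5] w 23.9 q [-0.05  0.59  2.07 -0.    0.48  0.23]
tool delta [ 3.   1.2 -0. ] turn 0.002
```

Request:
arm_command(
  series=[
    {"linear": [0.001, 0.001, 0], "turn": 0},
    {"linear": [0.001, 0, 0], "turn": 0},
    {"linear": [0.001, 0, 0], "turn": 0},
    {"linear": [0, 0, 0], "turn": 0},
  ],
)

```text
t: 8.7
ee_pos: [472.2, -8.9, 24.2]
orientation: [2.51, 1.89, -0.001]
ft_force: [-1.3, -4.0, -0.1]
width: 24.3
grasp_force: 2.4
```

```bash
python3 -c "
from st import *
st(472.4,-7.8,74)"
```

```text
t 8.7 p [472.2  -8.9  24.2] yaw 73.96 F [-1.3 -4.  -0.1] w 24.3 q [-0.04  0.59  2.06 -0.    0.49  0.24]
tool delta [ 1.1 -0.1 -0. ] turn -0.001
```

Request:
arm_command(
  series=[
    {"linear": [0.001, 0, 0], "turn": 0},
    {"linear": [0.0007, 0, 0], "turn": 0},
    {"linear": [0, 0, 0], "turn": 0},
  ],
)

```text
t: 9.0
ee_pos: [472.4, -7.4, 24.2]
orientation: [-2.509, -1.89, 0.002]
ft_force: [-1.9, -5.7, 1.1]
width: 23.8
grasp_force: 3.1
```

```bash
python3 -c "
from st import *
st(472.4,-7.8,74)"
```

```text
t 9.0 p [472.4  -7.4  24.2] yaw 73.97 F [-1.9 -5.7  1.1] w 23.8 q [-0.04  0.59  2.06 -0.    0.49  0.24]
tool delta [-0.4  0.1  0. ] turn -0.0
```

Request:
arm_command(
  series=[
    {"linear": [-0.005, 0, 0], "turn": 0},
    {"linear": [-0.015, 0, 0], "turn": 0},
    {"linear": [-0.02, 0, 0], "turn": 0},
    {"linear": [0, 0, -0.03], "turn": 0},
    {"linear": [0, 0, -0.045], "turn": 0},
    {"linear": [0, 0, -0.045], "turn": 0},
    {"linear": [0, 0, 0], "turn": 0},
    {"linear": [0.02, 0, 0], "turn": 0},
    {"linear": [0.04, 0, 0], "turn": 0},
    {"linear": [0.04, 0, 0], "turn": 0},
  ],
  jaw=-1,
)

```text
t: 10.0
ee_pos: [489.4, 51.6, 143.8]
orientation: [-2.511, -1.888, 0.0]
ft_force: [0.3, -0.1, 0.3]
width: 0.1
grasp_force: 0.0
```

Request:
arm_command(
  series=[
    {"linear": [0.04, 0, 0], "turn": 0},
    {"linear": [0.04, 0, 0], "turn": 0},
    {"linear": [0.04, 0, 0], "turn": 0},
    {"linear": [0.04, 0, 0], "turn": 0},
    {"linear": [0.04, 0, 0], "turn": 0},
    {"linear": [0.04, 0, 0], "turn": 0},
    {"linear": [0.03, 0, 0], "turn": 0},
    {"linear": [0.008, 0, 0], "turn": 0},
    {"linear": [0, 0, 0], "turn": 0},
    {"linear": [0, 0, 0], "turn": 0},
  ],
)

```text
t: 11.0
ee_pos: [565.3, 317.1, 143.3]
orientation: [-2.509, -1.89, 0.003]
ft_force: [0.5, -0.0, -0.2]
width: 0.8
grasp_force: 0.0
```

```bash
python3 -c "
from st import *
st(565.3,317.8,74)"
```

```text
t 11.0 p [565.3 317.1 143.3] yaw 73.99 F [ 0.5 -0.  -0.2] w 0.8 q [ 0.49  0.57  1.64 -0.    0.93  0.77]
tool delta [ 0.7 -0.1 -0. ] turn -0.0
```

Right over the pad, so I descend to about 3 mm above it and then press in small steps.

Request:
arm_command(
  series=[
    {"linear": [0.001, 0, 0.02], "turn": 0},
    {"linear": [0, 0, 0.025], "turn": 0},
    {"linear": [0, 0, 0.015], "turn": 0},
    {"linear": [0, 0, 0.008], "turn": 0},
    {"linear": [0, 0, 0.003], "turn": 0},
    {"linear": [0, 0, 0], "turn": 0},
    {"linear": [0, 0, 0.001], "turn": 0},
    {"linear": [0, 0, 0], "turn": 0},
  ],
)

```text
t: 11.8
ee_pos: [566.7, 319.8, 73.0]
orientation: [2.509, 1.891, 0.002]
ft_force: [-0.1, -0.8, -0.1]
width: 0.6
grasp_force: 0.0
```

Request:
arm_command(
  series=[
    {"linear": [0, 0, 0.001], "turn": 0},
    {"linear": [0, 0, 0], "turn": 0},
  ],
)

```text
t: 12.0
ee_pos: [566.4, 319.7, 71.5]
orientation: [2.509, 1.891, 0.001]
ft_force: [0.3, 0.2, 0.1]
width: 0.3
grasp_force: 0.0
```

Request:
arm_command(
  series=[
    {"linear": [0, 0, 0.001], "turn": 0},
    {"linear": [0, 0, 0], "turn": 0},
  ],
)

```text
t: 12.2
ee_pos: [566.2, 319.5, 70.1]
orientation: [-2.509, -1.891, 0.0]
ft_force: [-0.0, -0.4, -0.8]
width: 0.5
grasp_force: 0.0
```

Request:
arm_command(
  series=[
    {"linear": [0, 0, 0.0005], "turn": 0},
    {"linear": [0, 0, 0.0005], "turn": 0},
    {"linear": [0, 0, 0], "turn": 0},
  ],
)

```text
t: 12.5
ee_pos: [566.3, 319.5, 69.2]
orientation: [-2.509, -1.891, -0.0]
ft_force: [0.1, -1.7, 0.5]
width: 0.6
grasp_force: 0.2
```

Request:
arm_command(
  series=[
    {"linear": [0, 0, 0.0005], "turn": 0},
    {"linear": [0, 0, 0], "turn": 0},
  ],
)

```text
t: 12.7
ee_pos: [566.3, 319.5, 69.1]
orientation: [2.509, 1.891, 0.0]
ft_force: [-0.8, -1.3, 4.1]
width: 0.3
grasp_force: 2.1
```

Request:
arm_command(
  series=[
    {"linear": [0, 0, 0.0005], "turn": 0},
    {"linear": [0, 0, 0], "turn": 0},
    {"linear": [0, 0, 0], "turn": 0},
  ],
)

```text
t: 13.0
ee_pos: [566.4, 319.6, 69.0]
orientation: [2.509, 1.891, 0.0]
ft_force: [-2.4, -0.5, 8.2]
width: 0.5
grasp_force: 3.9
```

Request:
arm_command(
  series=[
    {"linear": [0, 0, 0.0003], "turn": 0},
    {"linear": [0, 0, 0], "turn": 0},
    {"linear": [0, 0, 0], "turn": 0},
    {"linear": [0, 0, 0], "turn": 0},
    {"linear": [0, 0, 0], "turn": 0},
    {"linear": [0, 0, 0], "turn": 0},
  ],
)

```text
t: 13.6
ee_pos: [566.4, 319.6, 68.9]
orientation: [2.509, 1.891, 0.0]
ft_force: [-1.8, -0.7, 9.2]
width: 0.6
grasp_force: 4.9
```

The pad holds rigid at 50 mm under 9 N, so the scale is steady and level. I lift straight up, back away and check.

Request:
arm_command(
  series=[
    {"linear": [0, 0, -0.002], "turn": 0},
    {"linear": [0, 0, -0.01], "turn": 0},
    {"linear": [0, 0, -0.03], "turn": 0},
    {"linear": [0, 0, -0.045], "turn": 0},
    {"linear": [0, 0, -0.045], "turn": 0},
    {"linear": [0, 0, -0.04], "turn": 0},
    {"linear": [-0.04, 0, 0], "turn": 0},
    {"linear": [-0.045, 0, 0], "turn": 0},
    {"linear": [-0.045, 0, 0], "turn": 0},
    {"linear": [-0.045, 0, 0], "turn": 0},
  ],
)

```text
t: 14.6
ee_pos: [517.4, 149.9, 240.5]
orientation: [2.508, 1.892, 0.001]
ft_force: [-0.2, -0.8, -0.8]
width: 0.6
grasp_force: 0.0
```

Request:
arm_command(
  series=[
    {"linear": [-0.045, 0, 0], "turn": 0},
    {"linear": [-0.045, 0, 0], "turn": 0},
    {"linear": [-0.045, 0, 0], "turn": 0},
    {"linear": [-0.045, 0, 0], "turn": 0},
    {"linear": [-0.045, 0, 0], "turn": 0},
    {"linear": [-0.045, 0, 0], "turn": 0},
    {"linear": [-0.045, 0, 0], "turn": 0},
    {"linear": [-0.045, 0, 0], "turn": 0},
    {"linear": [0, 0, 0], "turn": 0},
    {"linear": [0, 0, 0], "turn": 0},
  ],
)

```text
t: 15.6
ee_pos: [418.6, -195.6, 240.2]
orientation: [2.511, 1.887, 0.001]
ft_force: [0.5, -0.7, 0.6]
width: -0.0
grasp_force: 0.0
```

```bash
python3 - <<'E'
from st import *
st(472,-9.3,74);wl()
d=grab('top','top5.png');s=grab('side','side5.png')
T,S=d['frame'],s['frame']
cv2.imwrite('pics/c5.png',np.vstack([cv2.resize(T[200:300,190:340],(600,300),interpolation=2)[:, :],cv2.resize(S[235:335,230:430],(600,300),interpolation=2)]))
E
```

```text
t 15.6 p [ 418.6 -195.6  240.2] yaw 73.84 F [ 0.5 -0.7  0.6] w -0.0 q [-0.46  0.18  1.98  0.    0.98 -0.18]
tool delta [193.8  -0.6   0. ] turn -0.003
yellow box [490.1  54.1] [104.7  50.9] 74.4 [[452.0, 11.0], [501.0, -3.0], [529.0, 98.0], [480.0, 111.0]]
orange 293.58 250.97 [495.6  71.6]
blue 203.42 223.19 [564.7 317.2]
```

View pics/c5.png

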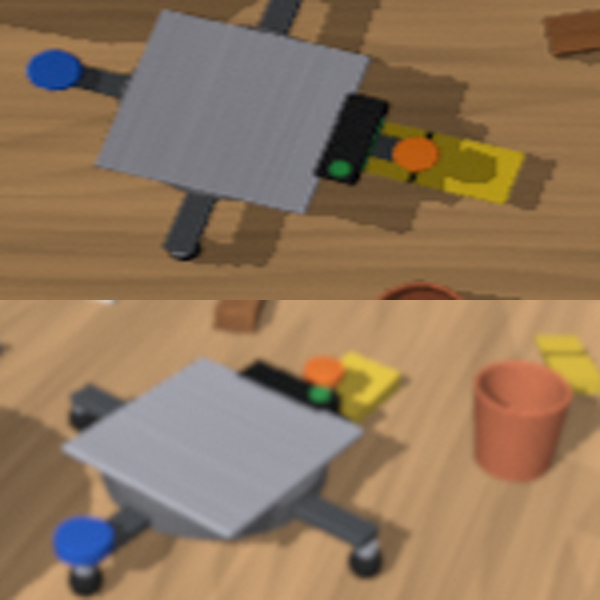

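The scale is level with all feet down. The wedge line sits under the disc (top half, (421,155) against (415,153)), and the scale has shifted only about 1.5 mm. The other things are untouched, so I hand in.

```bash
python3 -c "
from workcell import ctrl
print(ctrl.close_job())"
```

```text
the job is handed in; nothing more can be done
None
```

The wedge is under the short foot and left in place, and the scale stands level: the pad held firm at about 50 mm under a 9 N press. The scale slid about 1.5 mm during the last nudge, nothing else in view was disturbed, and I handed the job in at about 16 s.

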